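# Hook the drip tray out from under the ledge

### The arm

A 6-joint arm with a two-finger parallel gripper is mounted at the origin on the work surface. World frame = base frame: x ahead of the robot, y to its left, z up, the work surface at z = 0. Lengths are in m, angles in rad, forces in N, time in s.
With the tool pointing down it reaches from about 0.275 to 0.75 m from the base axis. Payload 10.2 kg.
Tool frame: the origin (TCP) lies at the very end of the fingers, on their centre line; the grasp point (between the pads) lies bot.grip_point_offset behind it (bot.grip_point_offset is the distance from the TCP to the grasp point, in m); z points along the fingers, y is the line along which they close (so a half turn about z gives the same grasp; the last joint's range is limited). The gripper opens to 85 mm and grips with 20 to 120 N. Pads are 22 mm wide; open, the fingers measure 114 mm over their backs; the gripper's body (76 mm by 85 mm) begins 54 mm behind the grasp point. The pads swing forward as they close: fully open they stand 13 mm farther back than shut.
Start: joints at [-1.518, 0.313, 1.498, -0, 1.331, -0.223], TCP at [0.143, -0.505, 0.231] pointing down, gripper open.
Joint ranges: [-2.94, 2.94], [-0.97, 2.17], [0.19, 2.56], [-1.23, 4.37], [0.02, 3.11], [-2.88, 2.88]. Speed limits (rad/s): [2.39, 2.39, 3.01, 3.14, 3.14, 3.14].

### API

Orientations are given as a rotation vector (axis times angle).
In Python, from rig import bot gives the robot as it stands.
- The arm moves only by the tool servo_tool, never from a script. Its argument "targets" is a list that holds one entry, the list of rows, each a list of 6 numbers: the shift along the tool's x, y, z in units of 0.75 m (1.0 is 0.75 m), then the turn, a rotation vector about the tool's x, y, z in units of 45 degrees (1.0 is 45 degrees). In form: [[[x, y, z, rx, ry, rz], ...]]. A call has 1 to 12 rows; each row is the pose to reach, as a shift and turn from the pose commanded when the call began, along the tool's axes at that moment; what a row does not reach only later rows make up. A row lasts 1/8 s, in which the tool goes at most 62.5 mm and 10.7 degrees, less where a joint would pass 70% of its speed; a pose out of reach is approached as far as the arm can. A call with a number of a shift or a turn outside -1 to 1 is refused whole. A call with a gripper value outside its range is refused whole. "fingers" is the gripper's target within -1 to 1 (fully open at 1, half-way at 0, shut at -1), set as the call begins (left out, the last holds). The fingers move at their own pace and stop on an object; "newtons" is the grip in N (left out, the last holds). Time passes only in rows, so rows that repeat a pose let the fingers close. It gives the time, the measured TCP pose, the force, the opening and the grip force at its end, in the units of the state.
- bot.get_state(): the state, without advancing time (a new reading comes with each control period).
- bot.read_camera(name): name is "scene" or "top" or "wrist"; returns a dict with "img" (400x640x3 uint8, red, green, blue), "depth" (400x640 float32, m along the optical axis (not along the pixel's ray), 0 where there is no reading), "K" (3x3 intrinsics, pixels), "eye" and "orientation" of the camera in the world. Camera axes: x right, y down, z forward; pixel columns grow to the right and rows downward; lengths in m; the calibration is good to about 2 mm. A picture is of the moment at which its call begins.
- bot.finish_job(): hands the job in; it is judged then, once.
The state is a dict: "time": time; "joints": joint angles; "dq": joint speeds; "joint_efforts": joint torques, N m; "tool_pos": TCP position; "ee_rot": TCP orientation; "wrist_force": force on the tool from outside, world axes, zero at the start; "ft_torque": the same for the moment, N m; "opening": opening from 0.0 (shut) to 1.0 (fully open); "finger_force": force on a finger pad.
Only numpy, scipy, OpenCV 4.12 (cv2) and the standard library are available. Lean on these libraries where they do the work, as an engineer would, in place of code of your own. Each camera call takes 0.05 s, during which the arm holds its last target. There are 200 camera calls.

### The job

The drip tray of the white drip station has been pushed back under the ledge, and its pull eye is out of sight there. Take the hooked rod from the cork mat, find the eye with it by feel, catch it and draw the tray out to its end stop, gently: never load the tray or the station with more than 25 N, and touch the tray only with the rod. Then stand the rod's handle back on the cork mat, right way up, let go of it, and leave the tray out and the crockery and tools where they are.

Things in the scene. Friction and masses are not known exactly. Their poses are not given: they have to be found in the camera images.
- station: drip station fixed to the counter: white box frame 260 mm deep (x), 240 wide (y), 140 high, side cheeks 12 mm thick, open front and back, origin at the centre of its underside, front towards its own -x. On top a solid ledge 90 mm deep, 12 mm thick along the front (underside 128 mm above the counter), a steel grate behind. Under it hangs the steel drip tray.
- tray (a joint): how far the tray is drawn out, m, along the station's -x: 0 fully in, 0.090 at its rigid end stop (fully out); starts between 0 and 0.020. It slides with about 6 N of friction plus 15 N per m/s, stays where it is left, and cannot come out or tilt.
- tray_front (a point): middle of the tray's flat steel front face, 85 mm above the counter, axes as the station's; the face is 190 mm wide, from 37 mm below to 33 mm above this point. Fully in, it lies 70 mm behind the ledge's front edge. The pull eye stands out from this face: its centre is anywhere within 55 mm to either side (y) of this point, not measured, found only by feel.
- ledge_edge (a point): middle of the ledge's front top edge, 140 mm above the counter. The eye hidden below: a level loop of 5 mm round steel bar, the bar's centre 85 mm above the counter, open up and down, reaching 38 mm out from the tray's face along -x, 28 mm wide outside, 18 inside; its hole runs from the face to 33 mm out, outer corners bevelled. Sprung: pulled outwards it gives 1 mm per 2.5 N; it does not shift sideways.
- rod_grip (a point): centre of the wooden handle of the hooked rod (about 0.2 kg). Handle 90 mm long (x), 24 wide (y), 36 high, standing on its flat underside on the cork mat; this point is 18 mm above the underside. x points to the hook, z up. From the handle a 6 mm steel rod runs along +x at this height to 165 mm from this point and there turns straight up: the tip, 6 mm thick, top 29 mm above the rod's centre line.
- mat: cork mat, 280 mm (x) x 140 mm (y) x 4 mm, fixed on the counter, origin at the centre of its underside. Mat and wooden board swap sides between episodes.
- board: wooden board, 280 mm (x) x 140 mm (y) x 12 mm, fixed on the counter, origin at the centre of its underside; carries the pitcher, tamper and cup.
- pitcher: steel milk pitcher, 80 mm across, 100 mm tall, stands on the wooden board; origin at its underside centre. Leave alone.
- cup: white cup, 76 mm across, 60 mm tall, stands on the wooden board; origin at its underside centre. Leave alone.
- tamper: dark steel coffee tamper, 54 mm across, 83 mm tall, stands on the wooden board; origin at its underside centre. Leave alone.
- bowl: white bowl, 100 mm across, 50 mm tall, stands on top of the drip station; origin at its underside centre. Leave alone.
Things that resemble listed ones, but are neither listed nor needed, are in the scene too. There is more than one size of the part that bears rod_grip; the job needs the middle-sized.

How it is judged:
By the outcome, as a careful person would: the job done as asked, in the order asked, and still so for the second after the job is handed in, with the robot touching nothing.
It also fails if it takes over 69 s, if anything falls off the work surface, if the arm or the gripper's body presses on something with over 40 N, if the wrist force passes 120 N, or if a joint passes its speed limit or range.

## Working session

There is one attempt and no reset: what is moved stays moved. The work goes in short steps, Python scripts to look and compute and a tool call to move; the robot and the scene stay as the last step left them, time stands still between calls to the robot, and variables do not carry over. Pictures are saved under pics/ and viewed, at most 10 in all, crops included, and the job is handed in when it is done.

Besides the shell and the picture viewer there is one more tool, called after "Emit:" by a JSON object that holds its "op" and its "data". servo_tool: Moves the arm, as the interface text tells. Shifts and turns lie within -1 to 1; 1 stands for 0.75 m of shift or 45 degrees of turn. Its arguments: {"type":"object","properties":{"targets":{"type":"array"},"fingers":{"type":"number"},"newtons":{"type":"number"}},"required":["targets"]}

```bash
mkdir -p pics; ls; cat > h.py <<'E'
import numpy as np,cv2
from rig import bot
from scipy.spatial.transform import Rotation as R
def cam(n):
    c=bot.read_camera(n); o=np.array(c['orientation'],float)
    M=R.from_rotvec(o).as_matrix() if o.size==3 else (o if o.size==9 else R.from_quat(o).as_matrix())
    d=c['depth']; K=c['K']; v,u=np.mgrid[:400,:640]
    P=np.stack([(u-K[0][2])/K[0][0]*d,(v-K[1][2])/K[1][1]*d,d],-1)@M.T+np.array(c['eye'])
    P[d==0]=np.nan
    return c,P
E
python3 - <<'E'
from h import *
print(bot.get_state(), bot.grip_point_offset)
for n in('scene','top'):
    c,P=cam(n); cv2.imwrite(f'pics/{n}0.png',c['img'][...,::-1]); np.save(f'{n}P.npy',P); np.save(f'{n}I.npy',c['img']); print(n,c['eye'],c['orientation'],c['K'][0][0])
E
```

```text
pics
{'time': 0.0, 'joints': array([-1.51837136e+00,  3.13418668e-01,  1.49843894e+00, -1.63990829e-05,
        1.33101269e+00, -2.23415024e-01]), 'dq': array([ 0.00039982,  0.00058316,  0.00067207, -0.00047358,  0.00062565,
       -0.00183371]), 'joint_efforts': array([-5.91250828e-04, -4.12270367e+01, -2.59749180e+01, -2.12409213e-04,
        4.04027553e-03,  2.14050840e-05]), 'tool_pos': array([ 0.14294909, -0.50489094,  0.23075042]), 'ee_rot': array([-3.11049734e+00, -4.31746953e-01, -1.46385315e-04]), 'wrist_force': array([-0.53688971,  1.02723654,  0.2589929 ]), 'ft_torque': array([ 0.01316127, -0.02780706,  0.04953505]), 'finger_force': 0.0, 'opening': 1.0034353034919556} 0.0187
scene [ 1.13070445 -0.33132925  0.68078917] [-2.00396799 -1.11925819  0.54888205] 387.0480754166978
top [0.30331467 0.08726543 1.3541927 ] [-2.15959874  2.12823781 -0.16012388] 520.4207372280755
```

View pics/top0.png

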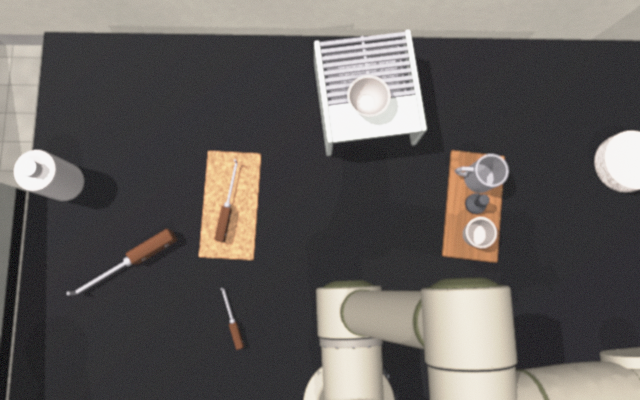

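View pics/scene0.png

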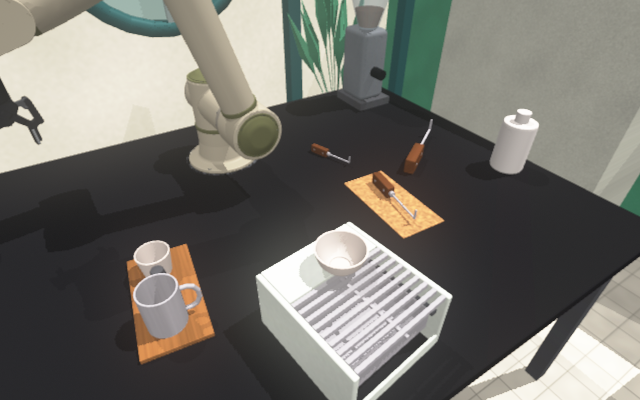

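Top view: station around (370,90), its solid ledge facing the robot (edge from about (330,142) to (424,132)). Mat around (230,205) with the mid-sized rod on it: handle (227,222), hook (236,162). The larger rod at (130,255) and the smaller at (232,320) are decoys. Board at (475,205).

```bash
python3 - <<'E'
from h import *
P=np.load('topP.npy');I=np.load('topI.npy')
def reg(u0,v0,u1,v1):
    m=np.zeros((400,640),bool);m[v0:v1,u0:u1]=1;return m
z=P[...,2]
print('counter z',np.nanmedian(z[300:340,420:430]),np.nanmedian(z[150:250,280:300]))
mat=reg(195,145,268,265)
print('mat z',np.nanmedian(z[170:250,245:255]))
def rect(m):
    p=P[m][:,:2].astype(np.float32); r=cv2.minAreaRect(p); return r,len(p)
hh=mat&(z>0.030)&(z<0.06)
n,l,s,c=cv2.connectedComponentsWithStats(hh.astype(np.uint8))
for i in range(1,n):
    if s[i][4]>2: print(s[i],np.nanmean(P[l==i],0),np.nanmax(P[l==i],0),np.nanmin(P[l==i],0), rect(l==i)[0])
rod=mat&(z>0.013)&(z<0.03); print('rod',rod.sum())
hsv=cv2.cvtColor(I,cv2.COLOR_RGB2HSV)
mm=reg(190,140,270,270)&(z<0.012)&(z>-.004)&(I.max(-1)>90)
print('mat',rect(mm))
st=reg(300,25,440,165)&(z>0.130)&(z<0.150); print('station',rect(st), np.nanmedian(z[st]))
# ledge front edge: for each column, lowest st pixel
pts=[]
for u in range(332,422):
    vs=np.where(st[:,u])[0]
    if len(vs): pts.append(P[vs.max(),u])
pts=np.array(pts); f=np.polyfit(pts[:,1],pts[:,0],1); print('front x=f(y)',f,pts[[0,-1]], 'resid',np.std(pts[:,0]-np.polyval(f,pts[:,1])))
# lateral edges
for nm,fn in(('L',np.min),('R',np.max)):
    q=[]
    for v in range(50,130):
        us=np.where(st[v])[0]
        if len(us): q.append(P[v,fn(us)])
    q=np.array(q); g=np.polyfit(q[:,0],q[:,1],1); print(nm,g,np.std(q[:,1]-np.polyval(g,q[:,0])))
def crop(a,b,c,d,k):return cv2.resize(I[b:d,a:c,::-1],None,fx=k,fy=k,interpolation=cv2.INTER_NEAREST)
cv2.imwrite('pics/crop.png',crop(190,140,270,270,4))
brown=mat&(hsv[...,2]<140)&(hsv[...,1]>100)
n,l,s,c=cv2.connectedComponentsWithStats(brown.astype(np.uint8))
for i in range(1,n):
    if s[i][4]>30: print('brown',s[i],c[i],rect((l==i)&(z>.03))[0])
E
```

```text
counter z 0.6272856059869145 0.00036414416612262634
mat z 0.0044590109391619
[234 159   3   3   8] [0.60568317 0.29815876 0.04532489] [0.60797915 0.30084643 0.05303192] [0.60400964 0.29564141 0.03774764] ((0.6059684753417969, 0.29819217324256897), (0.005202825181186199, 0.003916074987500906), 88.42443084716797)
[214 201  17  41 363] [0.44458162 0.32552443 0.03944064] [0.50124709 0.34489116 0.04683551] [0.39789548 0.30771226 0.03003162] ((0.4504910111427307, 0.3256807327270508), (0.02602474018931389, 0.10391116887331009), 80.64971923828125)
rod 156
mat (((0.4980310797691345, 0.3138298988342285), (0.14800529181957245, 0.2886675000190735), 87.67650604248047), 5471)
station (((0.7780803442001343, -0.03798489272594452), (0.26141026616096497, 0.24076054990291595), 8.316131591796875), 7120) 0.14000243676106416
front x=f(y) [-0.14308513  0.64222144] [[ 0.63690379  0.05120121  0.13030197]
 [ 0.66506021 -0.16462898  0.13046343]] resid 0.0006318043849575288
L [ 0.14534989 -0.03061523] 0.000629886661741018
R [ 0.14179104 -0.2676816 ] 0.0010414082812409094
brown [216 208  16  34 161] [225.11180124 226.72049689] ((0.4415742754936218, 0.32297077775001526), (0.018667645752429962, 0.0864388570189476), 79.3561019897461)
```

View pics/crop.png

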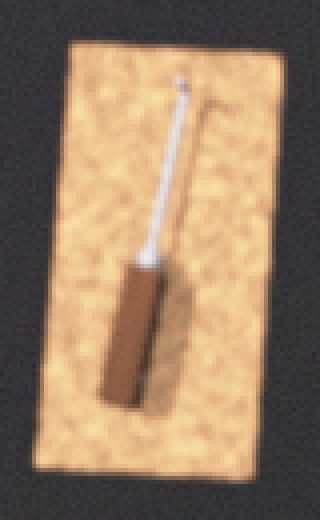

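Middle-sized rod confirmed (handle 90 mm scale, tip top at 51 mm). Estimates: rod_grip (0.444, 0.325), yaw −9.5°; ledge edge middle (0.649, −0.056), station yaw 8.2°.

```bash
cat >> h.py <<'E'
def go(*t):
    s=bot.get_state(); p=s['tool_pos']; Q=R.from_rotvec(s['ee_rot'])
    for x,y,z,yaw in t:   # yaw (deg) of tool x, tool down
        T=R.from_euler('z',yaw,degrees=True)*R.from_euler('x',180,degrees=True)
        print(np.round(np.r_[Q.inv().apply(np.array([x,y,z])-p)/.75,(Q.inv()*T).as_rotvec()/(np.pi/4)],4).tolist())
E
python3 - <<'E'
from h import *
go((.40,-.1,.25,5),(.444,.325,.13,-9.5))
E
```

```text
[0.4768, -0.4262, -0.025, -0.0015, -0.0002, 0.2401]
[0.6876, -0.9553, 0.1357, -0.0015, 0.0, 0.5623]
```

Emit:
{"op": "servo_tool", "data": {"targets": [[[0.4768, -0.4262, -0.025, 0, 0, 0.24], [0.4768, -0.4262, -0.025, 0, 0, 0.24], [0.4768, -0.4262, -0.025, 0, 0, 0.24], [0.4768, -0.4262, -0.025, 0, 0, 0.24], [0.4768, -0.4262, -0.025, 0, 0, 0.24], [0.4768, -0.4262, -0.025, 0, 0, 0.24], [0.4768, -0.4262, -0.025, 0, 0, 0.24], [0.6876, -0.9553, 0.1357, 0, 0, 0.5623], [0.6876, -0.9553, 0.1357, 0, 0, 0.5623], [0.6876, -0.9553, 0.1357, 0, 0, 0.5623], [0.6876, -0.9553, 0.1357, 0, 0, 0.5623], [0.6876, -0.9553, 0.1357, 0, 0, 0.5623]]], "fingers": 1}}

```text
time: 1.6
tool_pos: [0.4193, 0.1552, 0.1733]
ee_rot: [3.131, -0.26, 0.0]
wrist_force: [0.9, -0.9, 0.3]
opening: 1.002
finger_force: 0.0
```

```bash
python3 - <<'E'
from h import *
go((.444,.325,.13,-9.5))
E
```

```text
[-0.0049, -0.2287, 0.0577, 0.0, -0.0003, 0.0001]
```

Emit:
{"op": "servo_tool", "data": {"targets": [[[-0.0049, -0.2287, 0.0577, 0, 0, 0], [-0.0049, -0.2287, 0.0577, 0, 0, 0], [-0.0049, -0.2287, 0.0577, 0, 0, 0], [-0.0049, -0.2287, 0.0577, 0, 0, 0], [-0.0049, -0.2287, 0.0577, 0, 0, 0], [-0.0049, -0.2287, 0.0577, 0, 0, 0]]]}}

```text
time: 2.35
tool_pos: [0.4444, 0.3219, 0.131]
ee_rot: [-3.13, 0.262, -0.001]
wrist_force: [-0.1, -0.5, 0.5]
opening: 1.002
finger_force: 0.0
```

```bash
python3 - <<'E'
from h import *
print(bot.get_state()['tool_pos'])
c,P=cam('wrist'); cv2.imwrite('pics/w1.png',c['img'][...,::-1]); np.save('wP.npy',P);np.save('wI.npy',c['img'])
z=P[...,2]; I=c['img'].astype(int)
m=(abs(z-.04)<.003)&(abs(P[...,0]-.444)<.08)&(abs(P[...,1]-.325)<.06)
print(m.sum(),cv2.minAreaRect(P[m][:,:2].astype(np.float32)),np.median(z[m]))
m=(z>.047)&(z<.056)&(abs(P[...,0]-.6)<.03)&(abs(P[...,1]-.3)<.03)
print(m.sum(),np.nanmean(P[m],0))
m=(abs(z-.024)<.003)&(abs(P[...,0]-.55)<.04)&(abs(P[...,1]-.308)<.03)
print(m.sum(), np.polyfit(P[m][:,0],P[m][:,1],1) if m.sum()>5 else '')
E
```

```text
[0.44442774 0.32193026 0.13095844]
2606 ((0.4438435733318329, 0.32531943917274475), (0.023948874324560165, 0.08998826146125793), 80.60325622558594) 0.04040344796122332
0 [nan nan nan]
854 [-0.17006503  0.40060183]<stdin>:8: RuntimeWarning: Mean of empty slice
```

View pics/w1.png

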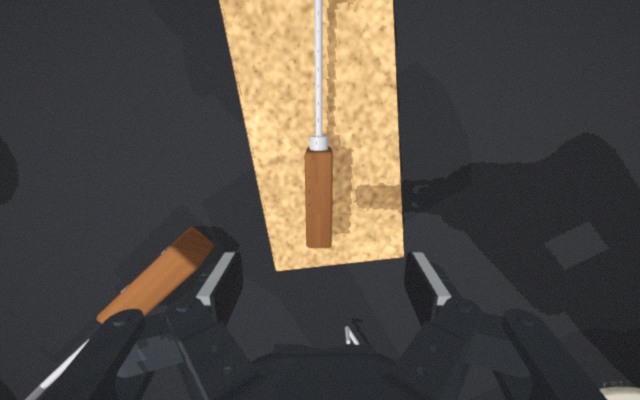

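Wrist view: handle at (318,198), centred between the fingers, rod going straight up; rectangle measures 90.0 × 24.0 mm at 40 mm height, centre (0.4438, 0.3253). Lowering onto it.

```bash
python3 - <<'E'
from h import *
go((.4438,.3253,.06,-9.5),(.4438,.3253,.009,-9.5))
E
```

```text
[-0.0017, -0.0042, 0.0947, -0.0004, -0.0007, -0.0019]
[-0.0017, -0.0042, 0.1627, -0.0004, -0.0007, -0.0019]
```

Emit:
{"op": "servo_tool", "data": {"targets": [[[-0.0017, -0.0042, 0.05, 0, 0, 0], [-0.0017, -0.0042, 0.095, 0, 0, 0], [-0.0017, -0.0042, 0.125, 0, 0, 0], [-0.0017, -0.0042, 0.15, 0, 0, 0], [-0.0017, -0.0042, 0.1627, 0, 0, 0], [-0.0017, -0.0042, 0.1627, 0, 0, 0], [-0.0017, -0.0042, 0.1627, 0, 0, 0]]]}}

```text
time: 3.28
tool_pos: [0.4439, 0.3263, 0.0093]
ee_rot: [-3.13, 0.26, -0.002]
wrist_force: [-0.2, -0.4, 0.5]
opening: 0.996
finger_force: 0.0
```

Emit:
{"op": "servo_tool", "data": {"targets": [[[0, 0, 0, 0, 0, 0], [0, 0, 0, 0, 0, 0], [0, 0, 0, 0, 0, 0], [0, 0, 0, 0, 0, 0], [0, 0, 0, 0, 0, 0], [0, 0, 0, 0, 0, 0]]], "fingers": -1, "newtons": 80}}

```text
time: 4.03
tool_pos: [0.4436, 0.3263, 0.0088]
ee_rot: [-3.131, 0.26, -0.001]
wrist_force: [-0.6, -0.5, 5.5]
opening: 0.269
finger_force: 78.9
```

```bash
cat >> h.py <<'E'
E0=np.array([.649,-.0565]); YAW=8.2; ex=np.array([np.cos(np.radians(YAW)),np.sin(np.radians(YAW))]); ey=np.array([-ex[1],ex[0]])
def tip(s,l,zr,L=.165,dz=.0132): # s,l in m -> TCP
    p=E0+(s-L)*ex+l*ey; return (p[0],p[1],zr-dz,YAW)
E
python3 - <<'E'
from h import *
p=bot.get_state()['tool_pos']
go((*p[:2],.10,-9.5),tip(-.05,.075,.12))
E
```

```text
[0.0001, -0.0, -0.1216, -0.0004, -0.0006, -0.0001]
[0.0509, 0.4501, -0.1308, -0.0003, -0.0007, -0.3934]
```

Emit:
{"op": "servo_tool", "data": {"targets": [[[0, 0, -0.03, 0, 0, 0], [0, 0, -0.08, 0, 0, 0], [0, 0, -0.12, 0, 0, 0], [0.01, 0.06, -0.13, 0, 0, -0.05], [0.02, 0.14, -0.13, 0, 0, -0.11], [0.03, 0.22, -0.13, 0, 0, -0.19], [0.04, 0.3, -0.13, 0, 0, -0.26], [0.05, 0.37, -0.13, 0, 0, -0.33], [0.0509, 0.42, -0.1308, 0, 0, -0.37], [0.0509, 0.4501, -0.1308, 0, 0, -0.3934], [0.0509, 0.4501, -0.1308, 0, 0, -0.3934], [0.0509, 0.4501, -0.1308, 0, 0, -0.3934]]]}}

```text
time: 5.52
tool_pos: [0.4252, -0.0124, 0.1063]
ee_rot: [-3.133, -0.224, 0.001]
wrist_force: [0.6, -0.1, -2.1]
opening: 0.267
finger_force: 78.8
```

```bash
python3 - <<'E'
from h import *
s=bot.get_state(); p=s['tool_pos']; print(p,s['wrist_force'],s['ft_torque'],s['opening'])
a=2*np.arctan2(s['ee_rot'][1],s['ee_rot'][0]);print('yaw',np.degrees(a))
for n in('top','scene'):
    c,P=cam(n); q=(P[...,:2]-p[:2]); z=P[...,2]
    d=q@ex; l=q@ey
    m=(d>.075)&(d<.155)&(abs(l)<.02)&(z>.09)&(z<.14); 
    if m.sum()>4: print(n,m.sum(),'rod line l(d)',np.polyfit(d[m],l[m],1),'z(d)',np.polyfit(d[m],z[m],1))
    m=(d>.15)&(d<.18)&(abs(l)<.02)&(z>.128)&(z<.16)
    if m.sum(): print('tip',m.sum(),d[m].mean(),l[m].mean(),z[m].max())
c,P=cam('top');cv2.imwrite('pics/t2.png',cv2.resize(c['img'][20:240,180:460,::-1],None,fx=2.5,fy=2.5))
E
```

```text
[ 0.42522648 -0.01241376  0.10633657] [ 0.56253485 -0.12461463 -2.10819746] [ 0.04487813  0.04631734 -0.06409874] 0.2673685031165249
yaw -351.8070092150656
top 54 rod line l(d) [-0.01138874  0.00165373] z(d) [-0.01169467  0.12398529]
tip 9 0.1642058782906889 0.0001327857276711679 0.1510090466054459
scene 76 rod line l(d) [ 0.00221665 -0.00361052] z(d) [-0.00727602  0.12139516]
tip 16 0.16526161936973316 -0.003604072946949058 0.1488583106842165
```

View pics/t2.png

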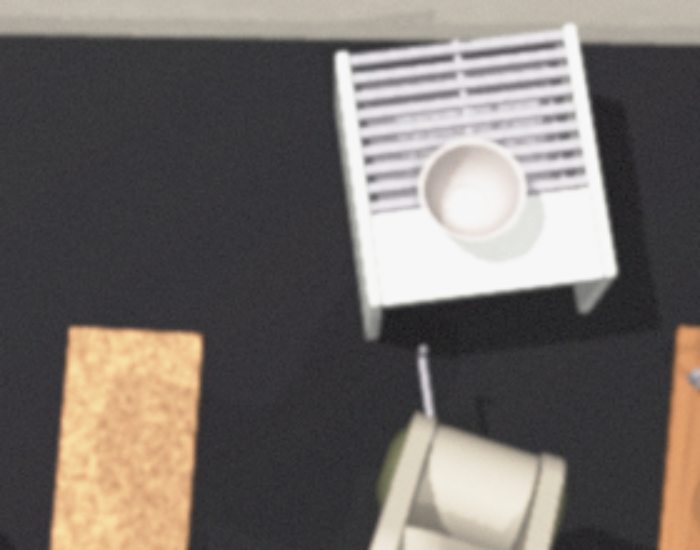

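Picture: the rod is held straight, tip at (423,350) just before the ledge's left part, station untouched; the tip lies 165 mm ahead of the TCP as expected. Going in at l=+80 mm.

```bash
python3 - <<'E'
from h import *
go(tip(-.04,.08,.065),tip(.02,.08,.065),tip(.043,.08,.065))
E
```

```text
[0.0134, -0.0057, 0.0729, -0.0002, 0.0003, 0.0015]
[0.0934, -0.0056, 0.0728, -0.0002, 0.0003, 0.0015]
[0.1241, -0.0056, 0.0728, -0.0002, 0.0003, 0.0015]
```

Emit:
{"op": "servo_tool", "data": {"targets": [[[0.01, -0.005, 0.04, 0, 0, 0], [0.0134, -0.0057, 0.0729, 0, 0, 0], [0.0134, -0.0057, 0.0729, 0, 0, 0], [0.04, -0.0057, 0.0729, 0, 0, 0], [0.07, -0.0057, 0.0729, 0, 0, 0], [0.0934, -0.0057, 0.0729, 0, 0, 0], [0.1, -0.0057, 0.0729, 0, 0, 0], [0.107, -0.0057, 0.0729, 0, 0, 0], [0.114, -0.0057, 0.0729, 0, 0, 0], [0.12, -0.0057, 0.0729, 0, 0, 0], [0.1241, -0.0057, 0.0729, 0, 0, 0], [0.1241, -0.0057, 0.0729, 0, 0, 0]]]}}

```text
time: 7.18
tool_pos: [0.5169, 0.0045, 0.0518]
ee_rot: [-3.134, -0.225, 0.0]
wrist_force: [-0.1, 0.1, -1.8]
opening: 0.27
finger_force: 78.8
```

Emit:
{"op": "servo_tool", "data": {"targets": [[[0, 0.0013, 0, 0, 0, 0], [0, 0.0027, 0, 0, 0, 0], [0, 0.004, 0, 0, 0, 0], [0, 0.0053, 0, 0, 0, 0], [0, 0.0067, 0, 0, 0, 0], [0, 0.008, 0, 0, 0, 0], [0, 0.0093, 0, 0, 0, 0], [0, 0.0107, 0, 0, 0, 0]]]}}

```text
time: 8.18
tool_pos: [0.518, -0.0035, 0.0519]
ee_rot: [3.134, 0.225, 0.0]
wrist_force: [-0.5, -0.0, -1.6]
opening: 0.266
finger_force: 78.8
```

Emit:
{"op": "servo_tool", "data": {"targets": [[[0, 0.0013, 0, 0, 0, 0], [0, 0.0027, 0, 0, 0, 0], [0, 0.004, 0, 0, 0, 0], [0, 0.0053, 0, 0, 0, 0], [0, 0.0067, 0, 0, 0, 0], [0, 0.008, 0, 0, 0, 0]]]}}

```text
time: 8.93
tool_pos: [0.5185, -0.0086, 0.0517]
ee_rot: [-3.132, -0.228, 0.001]
wrist_force: [-0.7, 7.7, -0.7]
opening: 0.27
finger_force: 79.6
```

Contact (7.7 N sideways). Back off in small steps to find where it lets go.

Emit:
{"op": "servo_tool", "data": {"targets": [[[0, -0.0013, 0, 0, 0, 0], [0, -0.002, 0, 0, 0, 0], [0, -0.002, 0, 0, 0, 0]]]}}

```text
time: 9.3
tool_pos: [0.5184, -0.0074, 0.0518]
ee_rot: [-3.133, -0.227, 0.001]
wrist_force: [-1.2, 5.1, -1.0]
opening: 0.267
finger_force: 79.2
```

Emit:
{"op": "servo_tool", "data": {"targets": [[[0, -0.0013, 0, 0, 0, 0], [0, -0.002, 0, 0, 0, 0], [0, -0.002, 0, 0, 0, 0]]]}}

```text
time: 9.68
tool_pos: [0.5184, -0.0064, 0.0519]
ee_rot: [-3.134, -0.225, 0.0]
wrist_force: [-1.6, 2.8, -1.9]
opening: 0.274
finger_force: 79.0
```

```bash
python3 - <<'E'
from h import *
s=bot.get_state(); p=s['tool_pos']; print(p,s['wrist_force'],s['ft_torque'],s['opening'])
q=p[:2]-E0+.165*ex*1; print('tip s,l',(p[:2]-E0)@ex+.165,(p[:2]-E0)@ey, 'yaw',np.degrees(2*np.arctan2(s['ee_rot'][1],s['ee_rot'][0])))
for n in('top','scene'):
    c,P=cam(n); q=(P[...,:2]-p[:2]); z=P[...,2]; d=q@ex; l=q@ey
    m=(d>.05)&(d<.11)&(abs(l)<.02)&(z>.055)&(z<.08)
    if m.sum()>4: print(n,m.sum(),'rod line l(d)',np.polyfit(d[m],l[m],1))
E
```

```text
[ 0.51838554 -0.00638841  0.05185604] [-1.56165364  2.77168053 -1.87055812] [0.44281272 0.05129871 0.59020456] 0.27350848025344004
tip s,l 0.042868273746328414 0.06822866490392368 yaw -351.79422589403345
scene 33 rod line l(d) [ 0.07174748 -0.0076524 ]
```

Contact at l≈+70 mm, so the eye centre is at l≈+53 mm. Back off, dip below it, shift under the hole.

Emit:
{"op": "servo_tool", "data": {"targets": [[[0, -0.004, 0, 0, 0, 0], [0, -0.005, 0.0, 0, 0, 0], [0, -0.005, 0.015, 0, 0, 0], [0, -0.005, 0.026, 0, 0, 0], [0, -0.005, 0.026, 0, 0, 0], [0, 0.005, 0.026, 0, 0, 0], [0, 0.014, 0.026, 0, 0, 0], [0, 0.0203, 0.026, 0, 0, 0], [0, 0.0203, 0.026, 0, 0, 0], [0, 0.0203, 0.026, 0, 0, 0]]]}}

```text
time: 11.02
tool_pos: [0.5206, -0.0214, 0.0324]
ee_rot: [-3.133, -0.225, 0.0]
wrist_force: [-0.3, 0.5, -2.3]
opening: 0.27
finger_force: 79.0
```

Emit:
{"op": "servo_tool", "data": {"targets": [[[0, 0, -0.003, 0, 0, 0], [0, 0, -0.006, 0, 0, 0], [0, 0, -0.009, 0, 0, 0], [0, 0, -0.012, 0, 0, 0], [0, 0, -0.014, 0, 0, 0], [0, 0, -0.016, 0, 0, 0], [0, 0, -0.016, 0, 0, 0]]]}}

```text
time: 11.9
tool_pos: [0.5207, -0.0215, 0.0445]
ee_rot: [3.134, 0.225, 0.0]
wrist_force: [0.1, 1.0, -2.0]
opening: 0.27
finger_force: 79.0
```

Emit:
{"op": "servo_tool", "data": {"targets": [[[0, 0, -0.004, 0, 0, 0], [0, 0, -0.008, 0, 0, 0], [0, 0, -0.012, 0, 0, 0], [0, 0, -0.016, 0, 0, 0], [0, 0, -0.018, 0, 0, 0], [0, 0, -0.018, 0, 0, 0]]]}}

```text
time: 12.65
tool_pos: [0.5207, -0.0215, 0.058]
ee_rot: [3.134, 0.225, 0.0]
wrist_force: [0.2, -0.4, -2.1]
opening: 0.268
finger_force: 79.0
```

Emit:
{"op": "servo_tool", "data": {"targets": [[[-0.001, 0, 0, 0, 0, 0], [-0.002, 0, 0, 0, 0, 0], [-0.003, 0, 0, 0, 0, 0], [-0.004, 0, 0, 0, 0, 0], [-0.005, 0, 0, 0, 0, 0], [-0.006, 0, 0, 0, 0, 0], [-0.007, 0, 0, 0, 0, 0], [-0.008, 0, 0, 0, 0, 0]]]}}

```text
time: 13.65
tool_pos: [0.5151, -0.0224, 0.058]
ee_rot: [3.133, 0.225, 0.002]
wrist_force: [4.5, 1.2, -3.2]
opening: 0.266
finger_force: 78.9
```

Hooked (4.5 N pull). Draw the tray.

Emit:
{"op": "servo_tool", "data": {"targets": [[[-0.001, 0, 0, 0, 0, 0], [-0.002, 0, 0, 0, 0, 0], [-0.003, 0, 0, 0, 0, 0], [-0.005, 0, 0, 0, 0, 0], [-0.0075, 0, 0, 0, 0, 0], [-0.01, 0, 0, 0, 0, 0], [-0.0125, 0, 0, 0, 0, 0], [-0.015, 0, 0, 0, 0, 0], [-0.0175, 0, 0, 0, 0, 0], [-0.02, 0, 0, 0, 0, 0]]]}}

```text
time: 14.9
tool_pos: [0.5004, -0.0245, 0.0581]
ee_rot: [3.133, 0.225, 0.003]
wrist_force: [6.6, 1.3, -2.8]
opening: 0.269
finger_force: 78.8
```

Emit:
{"op": "servo_tool", "data": {"targets": [[[-0.003, 0, 0, 0, 0, 0], [-0.006, 0, 0, 0, 0, 0], [-0.009, 0, 0, 0, 0, 0], [-0.012, 0, 0, 0, 0, 0], [-0.015, 0, 0, 0, 0, 0], [-0.018, 0, 0, 0, 0, 0], [-0.021, 0, 0, 0, 0, 0], [-0.024, 0, 0, 0, 0, 0], [-0.026, 0, 0, 0, 0, 0], [-0.028, 0, 0, 0, 0, 0]]]}}

```text
time: 16.15
tool_pos: [0.4797, -0.0275, 0.0581]
ee_rot: [3.133, 0.225, 0.003]
wrist_force: [6.3, 1.1, -3.0]
opening: 0.268
finger_force: 78.8
```

Emit:
{"op": "servo_tool", "data": {"targets": [[[-0.003, 0, 0, 0, 0, 0], [-0.006, 0, 0, 0, 0, 0], [-0.009, 0, 0, 0, 0, 0], [-0.012, 0, 0, 0, 0, 0], [-0.015, 0, 0, 0, 0, 0], [-0.018, 0, 0, 0, 0, 0], [-0.021, 0, 0, 0, 0, 0], [-0.024, 0, 0, 0, 0, 0], [-0.026, 0, 0, 0, 0, 0], [-0.028, 0, 0, 0, 0, 0]]]}}

```text
time: 17.4
tool_pos: [0.4589, -0.0305, 0.0582]
ee_rot: [3.133, 0.225, 0.003]
wrist_force: [5.7, 1.2, -3.1]
opening: 0.269
finger_force: 78.8
```

Emit:
{"op": "servo_tool", "data": {"targets": [[[-0.002, 0, 0, 0, 0, 0], [-0.004, 0, 0, 0, 0, 0], [-0.006, 0, 0, 0, 0, 0], [-0.008, 0, 0, 0, 0, 0], [-0.01, 0, 0, 0, 0, 0], [-0.012, 0, 0, 0, 0, 0]]]}}

```text
time: 18.15
tool_pos: [0.45, -0.0318, 0.0582]
ee_rot: [3.133, 0.225, 0.003]
wrist_force: [4.6, 1.5, -2.5]
opening: 0.273
finger_force: 78.8
```

```bash
python3 - <<'E'
from h import *
s=bot.get_state(); p=s['tool_pos']; print('tip s,l',(p[:2]-E0)@ex+.165,(p[:2]-E0)@ey,s['wrist_force'])
for n in ('top','scene'):
    c,P=cam(n); q=P[...,:2]-E0; S=q@ex; L=q@ey; z=P[...,2]
    # tray/eye points sticking out in front of ledge
    m=(S<-.002)&(S>-.08)&(abs(L)<.09)&(z>.06)&(z<.123)
    print(n,m.sum(), np.percentile(S[m],[0,2,10,50]) if m.sum() else '')
E
```

```text
tip s,l -0.028454362234054814 0.052784526481237215 [ 4.57971581  1.48422594 -2.48757196]
top 114 [-0.0793693  -0.07685714 -0.06797308 -0.03130742]
scene 24 [-0.07958448 -0.07944371 -0.07776106 -0.06767671]
```

Emit:
{"op": "servo_tool", "data": {"targets": [[[-0.002, 0, 0, 0, 0, 0], [-0.004, 0, 0, 0, 0, 0], [-0.006, 0, 0, 0, 0, 0], [-0.008, 0, 0, 0, 0, 0], [-0.01, 0, 0, 0, 0, 0], [-0.012, 0, 0, 0, 0, 0], [-0.014, 0, 0, 0, 0, 0], [-0.016, 0, 0, 0, 0, 0], [-0.018, 0, 0, 0, 0, 0], [-0.02, 0, 0, 0, 0, 0]]]}}

```text
time: 19.5
tool_pos: [0.4351, -0.034, 0.0582]
ee_rot: [3.133, 0.225, 0.003]
wrist_force: [6.5, 0.9, -2.2]
opening: 0.266
finger_force: 78.8
```

Emit:
{"op": "servo_tool", "data": {"targets": [[[-0.001, 0, 0, 0, 0, 0], [-0.002, 0, 0, 0, 0, 0], [-0.003, 0, 0, 0, 0, 0], [-0.004, 0, 0, 0, 0, 0], [-0.005, 0, 0, 0, 0, 0]]]}}

```text
time: 20.12
tool_pos: [0.4314, -0.0345, 0.0582]
ee_rot: [3.133, 0.225, 0.003]
wrist_force: [5.9, 1.0, -3.0]
opening: 0.268
finger_force: 78.8
```

Emit:
{"op": "servo_tool", "data": {"targets": [[[-0.001, 0, 0, 0, 0, 0], [-0.002, 0, 0, 0, 0, 0], [-0.003, 0, 0, 0, 0, 0], [-0.004, 0, 0, 0, 0, 0]]]}}

```text
time: 20.62
tool_pos: [0.4285, -0.035, 0.0582]
ee_rot: [3.133, 0.224, 0.003]
wrist_force: [6.5, 0.5, -2.1]
opening: 0.268
finger_force: 78.8
```

Emit:
{"op": "servo_tool", "data": {"targets": [[[-0.001, 0, 0, 0, 0, 0], [-0.002, 0, 0, 0, 0, 0], [-0.003, 0, 0, 0, 0, 0], [-0.003, 0, 0, 0, 0, 0]]]}}

```text
time: 21.12
tool_pos: [0.4262, -0.0353, 0.0582]
ee_rot: [3.133, 0.225, 0.003]
wrist_force: [5.7, 1.7, -2.5]
opening: 0.268
finger_force: 78.8
```

Emit:
{"op": "servo_tool", "data": {"targets": [[[-0.001, 0, 0, 0, 0, 0], [-0.002, 0, 0, 0, 0, 0], [-0.003, 0, 0, 0, 0, 0], [-0.003, 0, 0, 0, 0, 0]]]}}

```text
time: 21.62
tool_pos: [0.4246, -0.0357, 0.0584]
ee_rot: [3.133, 0.225, 0.005]
wrist_force: [9.4, 1.4, -3.5]
opening: 0.269
finger_force: 78.7
```

Emit:
{"op": "servo_tool", "data": {"targets": [[[-0.001, 0, 0, 0, 0, 0], [-0.002, 0, 0, 0, 0, 0], [-0.002, 0, 0, 0, 0, 0], [-0.002, 0, 0, 0, 0, 0]]]}}

```text
time: 22.12
tool_pos: [0.4235, -0.0359, 0.0585]
ee_rot: [3.132, 0.225, 0.007]
wrist_force: [11.1, 2.5, -4.7]
opening: 0.27
finger_force: 78.7
```

```bash
python3 - <<'E'
from h import *
s=bot.get_state(); p=s['tool_pos']; print('tip s,l',(p[:2]-E0)@ex+.165,(p[:2]-E0)@ey,s['wrist_force'])
c,P=cam('top'); q=P[...,:2]-E0; S=q@ex; L=q@ey; z=P[...,2]
m=(S<-.005)&(S>-.06)&(abs(L)<.09)&(z>.07)&(z<.123)
for a in (-60,-30,0,30,53): 
    k=m&(abs(L-a/1e3)<.01); print(a,k.sum(),np.percentile(S[k],[1,10]) if k.sum() else '')
cv2.imwrite('pics/t3.png',cv2.resize(c['img'][20:240,180:460,::-1],None,fx=2.5,fy=2.5))
E
```

```text
tip s,l -0.055216989362826985 0.052499342723855515 [11.06508798  2.5262371  -4.68743241]
-60 47 [-0.01976825 -0.01916328]
-30 52 [-0.01961131 -0.01924989]
0 47 [-0.0196698  -0.01926162]
30 55 [-0.04584409 -0.02860161]
53 79 [-0.05950445 -0.0570327 ]
```

View pics/t3.png

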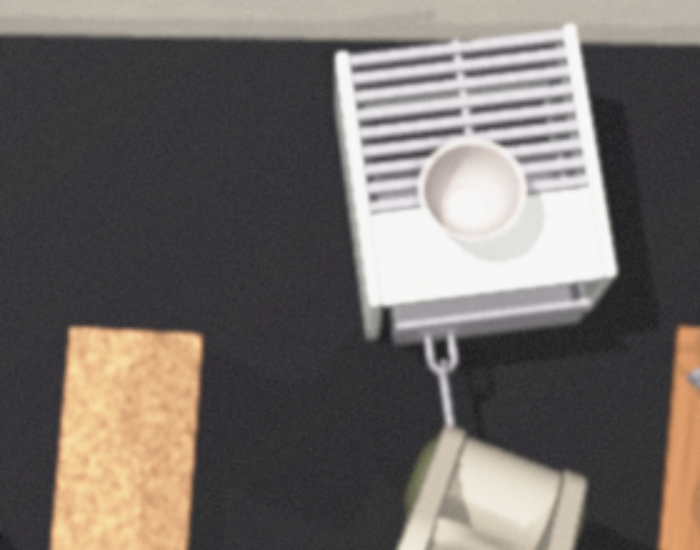

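Picture: the tray front is out, its eye at (440,350) with the hook in it; face at s≈−20 mm = fully out, force rising at the stop. Unload, unhook downward, back off.

Emit:
{"op": "servo_tool", "data": {"targets": [[[0.003, 0, 0, 0, 0, 0], [0.006, 0, 0, 0, 0, 0], [0.009, 0, 0, 0, 0, 0], [0.011, 0, 0, 0, 0, 0], [0.011, 0, 0, 0, 0, 0]]]}}

```text
time: 22.8
tool_pos: [0.4298, -0.0345, 0.0578]
ee_rot: [-3.133, -0.225, 0.001]
wrist_force: [0.1, 0.9, -2.2]
opening: 0.269
finger_force: 78.9
```

Emit:
{"op": "servo_tool", "data": {"targets": [[[0, 0, 0.006, 0, 0, 0], [0, 0, 0.013, 0, 0, 0], [0, 0, 0.02, 0, 0, 0], [0, 0, 0.028, 0, 0, 0], [0, 0, 0.036, 0, 0, 0], [0, 0, 0.036, 0, 0, 0], [0, 0, 0.036, 0, 0, 0]]]}}

```text
time: 23.68
tool_pos: [0.4301, -0.0345, 0.0309]
ee_rot: [3.134, 0.225, 0.0]
wrist_force: [-0.1, 0.2, -2.4]
opening: 0.265
finger_force: 78.9
```

Emit:
{"op": "servo_tool", "data": {"targets": [[[-0.006, 0, 0, 0, 0, 0], [-0.015, 0, 0, 0, 0, 0], [-0.03, 0, 0, 0, 0, 0], [-0.05, 0, 0, 0, 0, 0], [-0.07, 0, 0, 0, 0, 0], [-0.08, 0, 0, 0, 0, 0], [-0.08, 0, 0, 0, 0, 0]]]}}

```text
time: 24.55
tool_pos: [0.3704, -0.0432, 0.031]
ee_rot: [3.134, 0.224, 0.0]
wrist_force: [-0.2, 0.4, -2.5]
opening: 0.265
finger_force: 78.9
```

```bash
python3 - <<'E'
from h import *
s=bot.get_state(); p=s['tool_pos']; print(p,s['wrist_force'])
c,P=cam('top'); q=P[...,:2]-E0; S=q@ex; L=q@ey; z=P[...,2]
m=(S<-.005)&(S>-.06)&(abs(L)<.02)&(z>.07)&(z<.123); print('face',np.percentile(S[m],[1,10]))
q=P[...,:2]-p[:2]; d=q@ex; l=q@ey
m=(d>.08)&(d<.155)&(abs(l)<.02)&(z>.03)&(z<.06); print('rod',m.sum(),np.polyfit(d[m],l[m],1),np.polyfit(d[m],z[m],1))
m=(d>.15)&(d<.18)&(abs(l)<.02)&(z>.062)&(z<.09);print('tip',d[m].mean(),l[m].mean(),z[m].max())
go((*p[:2],.07,YAW),(.444,.320,.06,-9.5),(.444,.320,.011,-9.5))
E
```

```text
[ 0.37040607 -0.04320164  0.03100691] [-0.24398469  0.39030182 -2.50947896]
face [-0.02002488 -0.0193774 ]
rod 55 [-0.00023025  0.0001707 ] [0.02776108 0.04391101]
tip 0.1645846957818548 0.0002467762914146039 0.07303967203692974
[-0.0006, -0.0001, -0.0519, 0.0004, -0.0007, -0.0005]
[0.1654, -0.4655, -0.0386, 0.0003, -0.0008, 0.3928]
[0.1654, -0.4655, 0.0267, 0.0003, -0.0008, 0.3928]
```

Emit:
{"op": "servo_tool", "data": {"targets": [[[0, 0, -0.03, 0, 0, 0], [0, -0.03, -0.06, 0, 0, 0.02], [0.02, -0.08, -0.06, 0, 0, 0.07], [0.05, -0.14, -0.06, 0, 0, 0.13], [0.07, -0.21, -0.06, 0, 0, 0.19], [0.1, -0.28, -0.06, 0, 0, 0.25], [0.13, -0.35, -0.06, 0, 0, 0.31], [0.15, -0.41, -0.06, 0, 0, 0.36], [0.1654, -0.45, -0.06, 0, 0, 0.39], [0.1654, -0.4655, -0.05, 0, 0, 0.3928], [0.1654, -0.4655, -0.0386, 0, 0, 0.3928], [0.1654, -0.4655, -0.0386, 0, 0, 0.3928]]]}}

```text
time: 26.1
tool_pos: [0.4431, 0.319, 0.0588]
ee_rot: [3.129, -0.26, -0.003]
wrist_force: [0.3, -0.1, -2.1]
opening: 0.27
finger_force: 79.1
```

```bash
python3 - <<'E'
from h import *
s=bot.get_state(); print(s['tool_pos'],s['wrist_force'])
go((.444,.324,.014,-9.5),(.444,.324,.0093,-9.5))
E
```

```text
[0.44306385 0.31896187 0.05884142] [ 0.30045572 -0.10216142 -2.10351776]
[0.0002, -0.0069, 0.0598, 0.0019, 0.0025, -0.0002]
[0.0002, -0.0069, 0.066, 0.0019, 0.0025, -0.0002]
```

Emit:
{"op": "servo_tool", "data": {"targets": [[[0, -0.005, 0.02, 0, 0, 0], [0, -0.007, 0.04, 0, 0, 0], [0, -0.007, 0.054, 0, 0, 0], [0, -0.007, 0.06, 0, 0, 0], [0, -0.007, 0.062, 0, 0, 0], [0, -0.007, 0.064, 0, 0, 0], [0, -0.007, 0.066, 0, 0, 0], [0, -0.007, 0.066, 0, 0, 0]]]}}

```text
time: 27.1
tool_pos: [0.4445, 0.3254, 0.0104]
ee_rot: [-3.131, 0.259, -0.0]
wrist_force: [0.6, 0.5, -1.5]
opening: 0.268
finger_force: 79.1
```

Emit:
{"op": "servo_tool", "data": {"targets": [[[0, 0, 0.001, 0, 0, 0], [0, 0, 0.0018, 0, 0, 0], [0, 0, 0.0018, 0, 0, 0], [0, 0, 0.0018, 0, 0, 0]]]}}

```text
time: 27.6
tool_pos: [0.4445, 0.3254, 0.009]
ee_rot: [-3.131, 0.259, 0.0]
wrist_force: [-0.1, 0.9, -2.2]
opening: 0.27
finger_force: 79.1
```

Emit:
{"op": "servo_tool", "data": {"targets": [[[0, 0, 0.0007, 0, 0, 0], [0, 0, 0.0013, 0, 0, 0], [0, 0, 0.0013, 0, 0, 0]]]}}

```text
time: 27.98
tool_pos: [0.4446, 0.3254, 0.0088]
ee_rot: [-3.131, 0.259, -0.0]
wrist_force: [-3.5, -1.9, 7.8]
opening: 0.269
finger_force: 80.4
```

Seated (force turned to +7.8 N). Release and rise.

Emit:
{"op": "servo_tool", "data": {"targets": [[[0, 0, -0.0005, 0, 0, 0], [0, 0, -0.0005, 0, 0, 0], [0, 0, -0.0005, 0, 0, 0], [0, 0, -0.0005, 0, 0, 0], [0, 0, -0.0005, 0, 0, 0], [0, 0, -0.0005, 0, 0, 0]]], "fingers": 1}}

```text
time: 28.72
tool_pos: [0.4445, 0.3253, 0.0084]
ee_rot: [3.131, -0.259, -0.0]
wrist_force: [-0.2, -0.6, 0.5]
opening: 1.002
finger_force: 0.0
```

Emit:
{"op": "servo_tool", "data": {"targets": [[[0, 0, -0.02, 0, 0, 0], [0, 0, -0.05, 0, 0, 0], [0, 0, -0.1, 0, 0, 0], [0, 0, -0.16, 0, 0, 0], [0, 0, -0.2, 0, 0, 0], [0, 0, -0.2, 0, 0, 0], [0, 0, -0.2, 0, 0, 0]]]}}

```text
time: 29.6
tool_pos: [0.4441, 0.3251, 0.158]
ee_rot: [3.13, -0.259, -0.001]
wrist_force: [-0.3, -0.2, -0.4]
opening: 0.998
finger_force: 0.0
```

```bash
python3 - <<'E'
from h import *
s=bot.get_state(); print(s['time'],s['tool_pos'],s['wrist_force'],s['opening'])
c,P=cam('wrist'); z=P[...,2]
m=(abs(z-.04)<.003)&(abs(P[...,0]-.444)<.08)&(abs(P[...,1]-.325)<.06)
print(m.sum(),cv2.minAreaRect(P[m][:,:2].astype(np.float32)),np.median(z[m]))
c,P=cam('top'); q=P[...,:2]-E0; S=q@ex; L=q@ey; z=P[...,2]
m=(S<-.005)&(S>-.06)&(abs(L)<.02)&(z>.07)&(z<.123); print('face',np.percentile(S[m],[1,10]))
cv2.imwrite('pics/t4.png',c['img'][...,::-1])
E
```

```text
29.6 [0.44410529 0.32514356 0.15797879] [-0.26691497 -0.18333264 -0.39234089] 0.9977392821923763
2180 ((0.4449668526649475, 0.3240717351436615), (0.023968243971467018, 0.08934567868709564), 80.48523712158203) 0.04045727623738729
face [-0.02008585 -0.01940559]
```

View pics/t4.png

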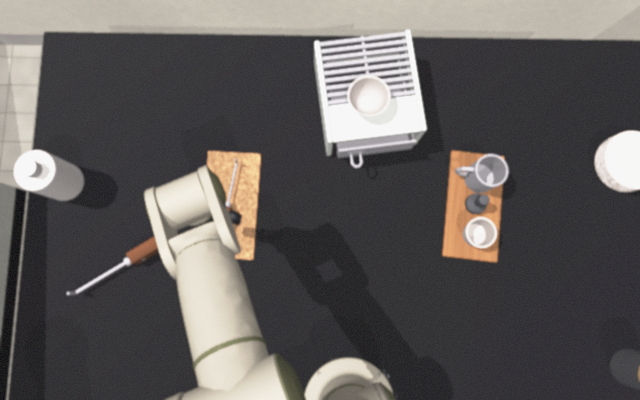

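The tray is out, with its eye visible at (357,160). The rod is back on the mat (hook at 236,162) with its handle top level at 40 mm. The board items at (480,200) and the bowl at (370,95) have not moved, and the gripper is clear.

```bash
python3 -c "
from rig import bot
print(bot.finish_job())"
```

```text
the job is handed in; nothing more can be done
None
```

The job is handed in: I drew the tray out to its end stop by its eye (about 11 N measured at the wrist), stood the rod upright on the cork mat and let go of it, and left everything else in place, at about 30 s.

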